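# Put the offcut in the tip-out bin and check its catch

## Robot

A 6-joint arm with a two-finger parallel gripper is mounted at the origin on a cart in front of the work surface, level with it; the furniture and walls round the work are solid. World frame = base frame: x ahead of the robot, y to its left, z up, the work surface at z = 0. Lengths are in mm, angles in degrees, forces in N, time in s.
With the tool pointing down it reaches from about 300 to 850 mm from the base axis. Payload 4.2 kg.
Tool frame: the origin (TCP) lies midway between the tips of the shut fingers; the grasp point (between the pads) lies env.hold_point_z behind it (env.hold_point_z is the distance from the TCP to the grasp point, in mm); z points along the fingers, y is the line along which they close (so a half turn about z gives the same grasp; the last joint's range is limited). The gripper opens to 91 mm and grips with 3 to 60 N. Pads are 32 mm wide; open, the fingers measure 118 mm over their backs; the gripper's body (76 mm by 178 mm) begins 60 mm behind the grasp point.
Start: joints at [66.005, 18.312, 89.639, -0, 72.044, -1.146], TCP at [223.284, 529.894, 213.976] pointing down, gripper open.
Joint ranges: [-177.97, 177.97], [-48.28, 115.42], [12.27, 149.76], [-77.06, 257.06], [2.81, 150.46], [-146.56, 146.56]. Speed limits (degrees/s): [147.25, 147.25, 180, 180, 180, 180].

## Interface

Orientations are given as [roll, pitch, yaw] about the fixed x, y, z axes, in that order (R = Rz(yaw) Ry(pitch) Rx(roll)).
In Python, from workcell import env, viewer, spotter gives the robot as it stands.
- The arm moves only by the tool apply_moves, never from a script. Its arguments are lists of equal length, an entry for each row: "delta_pos": the shift along the world's x, y, z normalised to -1 to 1, where 1 is 120 mm, a list of three; "rot": the turn, a rotation vector about the world's x, y, z normalised to -1 to 1, where 1 is 1.5 rad, a list of three; "hand": the opening, from 0 (shut) to 1 (fully open). A call has 1 to 10 rows; each row is the pose to reach, as a shift and turn from the pose commanded when the call began; what a row does not reach only later rows make up. A row lasts 1/12 s, in which the tool goes at most 41.7 mm and 7.16 degrees, less where a joint would pass 70% of its speed; a pose out of reach is approached as far as the arm can. A call with a number of a shift or a turn outside -1 to 1 is refused whole. A call with a gripper value outside its range is refused whole. The fingers move at their own pace and stop on an object; "newtons" is the grip in N (left out, the last holds). Time passes only in rows, so rows that repeat a pose let the fingers close. It gives the time, the measured TCP pose, the force, the opening and the grip force at its end, in the units of the state.
- env.state(): the state, without advancing time (a new reading comes with each control period).
- viewer.grab_frame(name): name is "scene" or "top" or "wrist"; returns a dict with "pixels" (400x640x3 uint8, red, green, blue), "camera_matrix" (3x3 intrinsics, pixels), "k1" (the pictures are not rectified: a ray, as slopes to the right and down, at radius r is drawn at 1 + k1 r^2 times it, then the intrinsics apply), "R" (3x3) and "t" (3): a world point X has camera coordinates R X + t; the wrist camera has in their place "mount" (4x4, takes a point from camera to tool coordinates, whose origin is the TCP and whose axes are the flange's). Camera axes: x right, y down, z forward; pixel columns grow to the right and rows downward; lengths in mm; the calibration is good to about 2 mm. A picture is of the moment at which its call begins: read the wrist's pose just before it. There is no depth.
- env.job_done(): hands the job in; it is judged then, once.
Trained networks look in a picture, given as the dict that the camera call returned (one of the last four; its "shot" number tells which), for a name from the list of things; names that differ only in an ending like _2 or _b are one class to them, and where a whole thing is asked for, a point or a joint stands for the part that bears it (a point fixed in the world has none). Each returns a list of dicts, best first, with "score" (0 to 1); they miss things now and then, are a little off and sometimes report something else, mostly with a low value. They report only what shows in the picture. A call takes as long as a camera call.
- spotter.trace(picture, query): "mask" (400x640 bool, what is visible of it) and "box" ([centre column, centre row, width, height] in pixels, round what is visible of it).
- spotter.landmark_of(picture, query): "position" ([column, row] in pixels: a listed point, or the origin of a listed thing).
The state is a dict: "time_s": time; "qpos": joint angles; "qvel": joint speeds; "effort": joint torques, N m; "ee_pos": TCP position; "ee_rot": TCP orientation; "force": force on the tool from outside, world axes, zero at the start; "torque": the same for the moment, N m; "gripper_width": finger opening in mm; "gripper_force": force on a finger pad.
Only numpy, scipy, OpenCV 4.12 (cv2) and the standard library are available. Lean on these libraries where they do the work, as an engineer would, in place of code of your own. Each camera call takes 0.05 s, during which the arm holds its last target. There are 200 camera calls.

## Task

Pull the tip-out bin down open by its bar, put the thick maple offcut inside, and push the bin up shut until its ball catch snaps home. Then give the bar a light, steady tug to make sure that the catch holds - if the bin gives, press it home and tug again - and leave it fully shut with the offcut inside. Do not disturb the other things on the bench.

Things in the scene. Friction and masses are not known exactly. Their poses are not given: they have to be found in the camera images.
- bin_unit: Carcass of the tip-out bin: open-fronted plywood box, 230 wide (y) x 205 high x 157 deep (x), fixed to the worktop. Origin: under its centre; the bin is in the front, which faces its own -x. Its roof, 205 mm above the worktop, is closed and begins at x = -72 mm: the bin can be filled only from in front of that edge, while tipped out.
- bin (a joint): Tip of the bin (rad) about its bottom hinge: 0 = fully shut and caught; grows as its top comes forward and down, to a stop at 0.72. Left to itself it stays down once past about 0.45. Pushed up lightly it only rests on the catch at about 0.075 to 0.09, its top 13 to 16 mm proud: nearly shut, not caught, and a pull under 3 N brings it away. From there a harder push on the bar snaps it home.
- bin_catch (a point): The sprung ball catch: a steel ball under the carcass roof, front left corner. Its setting differs each time: snapping the bin home takes a push of some 13 to 17 N on the bar, pulling it open 14 to 18 N (less if the bar is also forced up or down). A caught bin has springy play: a slow, steady tug of 5 to 8 N draws it out 0.01 to 0.02 rad (2 to 3 mm at the bar) and no farther; let go, it springs back to 0.
- bin_bar (a point): Middle of the bin's pull: round steel bar, 10 mm thick, 110 mm long, along the unit's y, its axis 40 mm in front of the 15 mm thick front board (posts 46 mm either side of its middle). Shut, it is 189 mm above the worktop, 16 mm below the carcass roof; pinch it from above. The front is 226 mm wide and rises 14 mm above it. Axes turn with the bin: x into the bin, z up the front.
- bin_hinge (a point): Middle of the bin's hinge line (along the unit's y), 24 mm above the worktop at the foot of the front. The bar goes round it: when shut the bar is 47.5 mm in front of it and 165 mm above it.
- bin_inside (a point): Point on the bin's inner floor, turning with the bin; x into the bin, z up the front. The inside is 178 mm wide (y), 111 mm deep (x from -42 to +69 mm), with 89 mm of back and 165 mm or more of front above the floor. With the bin right down (0.72) floor and front form a right-angled trough, open upward over 120 mm between the top of the front and the carcass roof's edge.
- maple_offcut: Thick pale maple block, 45 (x) x 130 (y) x 32 (z) mm, about 0.12 kg, lying flat on the worktop to the right of the unit's front. Origin: centre of its underside.
- ply_offcut: Bystander: thin wide plywood offcut, 65 x 160 x 18 mm, lying on the left. Not the piece to put away. Origin: centre of its underside.
- sanding_block: Bystander: sanding block, 59 x 112 x 34 mm, lying near the front edge. Origin: centre of its underside.
- tape_measure: Bystander: tape measure, 35 x 80 x 68 mm, standing to the right of the unit. Origin: centre of its foot.

How it is judged:
By the outcome, as a careful person would: the job done as asked, in the order asked, and still so for the second after the job is handed in, with the robot touching nothing.
It also fails if it takes over 72 s, if anything falls off the work surface, if the arm or the gripper's body presses on something with over 40 N, if the wrist force passes 120 N, or if a joint passes its speed limit or range.

## Working session

There is one attempt and no reset: what is moved stays moved. The work goes in short steps, Python scripts to look and compute and a tool call to move; the robot and the scene stay as the last step left them, time stands still between calls to the robot, and variables do not carry over. Pictures are saved under pics/ and viewed, at most 10 in all, crops included, and the job is handed in when it is done.

Besides the shell and the picture viewer there is one more tool, called after "Request:" by a JSON object that holds its "api" and its "payload". apply_moves: Moves the arm, as the interface text tells. Its arguments: {"type":"object","properties":{"delta_pos":{"type":"array"},"rot":{"type":"array"},"hand":{"type":"array"},"newtons":{"type":"number"}},"required":["delta_pos","rot","hand"]}

```bash
mkdir -p pics; ls; cat > h.py <<'E'
import numpy as np, cv2, json
from workcell import env, viewer, spotter
from scipy.spatial.transform import Rotation as Rn
def ray(f,uv,st=None):
    K=np.array(f["camera_matrix"]);d=np.array([(uv[0]-K[0,2])/K[0,0],(uv[1]-K[1,2])/K[1,1]])
    s=d.copy()
    for _ in range(20): s=d/(1+f["k1"]*(s@s))
    v=np.array([s[0],s[1],1.])
    if "R" in f:
        R=np.array(f["R"]);t=np.array(f["t"]);return -R.T@t,R.T@v
    M=np.array(f["mount"]);Rt=Rn.from_euler('xyz',st["ee_rot"],degrees=True).as_matrix()
    return Rt@M[:3,3]+np.array(st["ee_pos"]),Rt@M[:3,:3]@v
def atz(f,uv,z,st=None):
    o,d=ray(f,uv,st);return o+d*(z-o[2])/d[2]
def save(f,n): cv2.imwrite(f"pics/{n}.png",cv2.cvtColor(f["pixels"],cv2.COLOR_RGB2BGR))
def tri(r):
    A=np.zeros((3,3));b=np.zeros(3)
    for o,d in r:
        d=d/np.linalg.norm(d);P=np.eye(3)-np.outer(d,d);A+=P;b+=P@o
    x=np.linalg.solve(A,b);return x
E
python3 - <<'E'
from h import *
st=env.state();print(st,env.hold_point_z)
F={n:viewer.grab_frame(n) for n in("scene","top")}
for n in F: save(F[n],n+"0")
H=dict(bin_unit=0,bin_bar=189,bin_hinge=24,bin_catch=200,maple_offcut=0,ply_offcut=0,sanding_block=0,tape_measure=0)
for q,z in H.items():
    rs=[]
    for n in F:
        l=spotter.landmark_of(F[n],q)
        if l: rs.append(ray(F[n],l[0]["position"]));print(q,n,round(l[0]["score"],2),np.round(l[0]["position"]),atz(F[n],l[0]["position"],z).round(1))
    if len(rs)==2: print("   tri",tri(rs).round(1))
for q,z in dict(maple_offcut=32,ply_offcut=18,sanding_block=34,tape_measure=68).items():
    for n in ("top",):
        m=spotter.trace(F[n],q)
        if m:
            c,_=cv2.findContours(m[0]["mask"].astype(np.uint8),0,2);c=max(c,key=cv2.contourArea)
            b=cv2.boxPoints(cv2.minAreaRect(c));print(q,n,round(m[0]["score"],2),[atz(F[n],p,z)[:2].round().tolist() for p in b])
E
```

```text
pics
{'time_s': 0.0, 'qpos': array([ 6.60063782e+01,  1.83518644e+01,  8.97046052e+01, -3.20552851e-03,
        7.20441673e+01, -1.14675569e+00]), 'qvel': array([-0.02887889,  0.05148804,  0.07667168,  0.02711716,  0.04328466,
       -0.04598197]), 'effort': array([-1.33685598e-04, -4.12467813e+01, -2.31973135e+01,  7.30082486e-02,
        4.58428427e-02, -1.61685452e-04]), 'ee_pos': array([223.07797665, 529.42844761, 213.13024615]), 'ee_rot': array([-1.79899322e+02,  1.03297205e-03,  1.57154126e+02]), 'force': array([-0.313231  , -0.1165619 ,  0.00152458]), 'torque': array([0.04106532, 0.01021797, 0.04935738]), 'gripper_force': 0.0, 'gripper_width': 91.40458496530823} 18.8
bin_unit scene 0.84 [331. 203.] [671.7  20.4   0. ]
bin_unit top 0.59 [306. 188.] [683.1  31.7   0. ]
   tri [709.4  41.6 -39.3]
bin_bar scene 0.88 [313. 179.] [559.8   3.9 189. ]
bin_bar top 0.84 [298. 178.] [559.6  10.3 189. ]
   tri [577.1  16.3 168.7]
bin_hinge scene 0.84 [323. 214.] [602.5   4.4  24. ]
bin_hinge top 0.83 [306. 207.] [601.4   3.4  24. ]
   tri [599.3   2.6  27.5]
bin_catch scene 0.71 [294. 157
[... 233 characters left out ...]
.3  -17.2]
ply_offcut top 0.56 [230. 214.] [534. 206.   0.]
sanding_block scene 0.62 [309. 277.] [414.6 -73.7   0. ]
sanding_block top 0.69 [312. 276.] [420.  -65.2   0. ]
   tri [433.2 -60.9 -30.1]
tape_measure scene 0.71 [406. 253.] [ 618.9 -248.2    0. ]
tape_measure top 0.67 [396. 226.] [ 628.4 -242.7    0. ]
   tri [ 637.4 -243.5  -18.2]
maple_offcut top 0.73 [[383.0, -166.0], [441.0, -173.0], [423.0, -305.0], [368.0, -294.0]]
ply_offcut top 0.92 [[555.0, 297.0], [626.0, 267.0], [515.0, 116.0], [454.0, 148.0]]
sanding_block top 0.58 [[376.0, -12.0], [449.0, -9.0], [442.0, -124.0], [372.0, -121.0]]
tape_measure top 0.82 [[555.0, -200.0], [625.0, -192.0], [639.0, -269.0], [569.0, -274.0]]
```

View pics/top0.png

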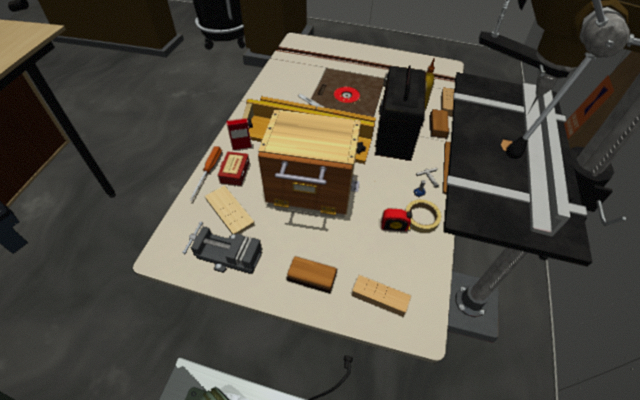

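View pics/scene0.png

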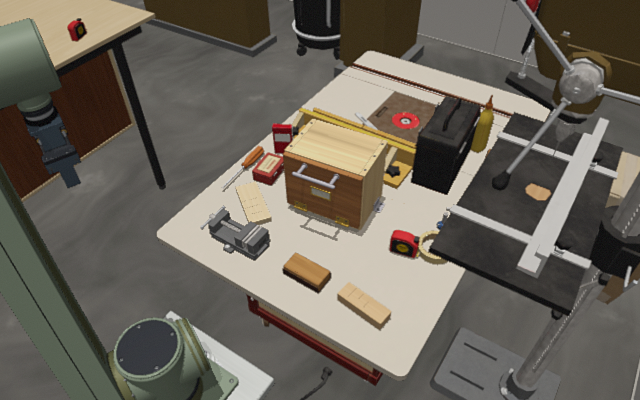

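The pictures show the bin front facing the robot: bar at about (300,178) in top and (315,180) in scene. The maple is right-front at (381,294), the sanding block is at (312,274) and the tape at (396,220). A vise that isn't on the list stands at (228,250).

```bash
python3 - <<'E'
from h import *
f=viewer.grab_frame("scene");p=cv2.cvtColor(f["pixels"],cv2.COLOR_RGB2BGR)
a=cv2.resize(p[80:200,10:110],None,fx=4,fy=4,interpolation=2)
b=cv2.resize(p[110:250,270:400],None,fx=3,fy=3,interpolation=2)
c=np.zeros((480,800,3),np.uint8);c[:480,:400]=a;c[:420,405:795]=b;cv2.imwrite("pics/crop.png",c)
w=viewer.grab_frame("wrist");print(np.array(w["mount"]).round(3),w["camera_matrix"])
t=viewer.grab_frame("top");
for F in(f,t):
  m=spotter.trace(F,"bin_unit");print(m and (m[0]["box"],m[0]["score"]))
R=np.array(f["R"]);tt=np.array(f["t"]);K=np.array(f["camera_matrix"])
for v in([0,0,0],[0.39*59,.92*59,0],[-.92*50,.39*50,0]):
  X=np.array([223,529.4,313])+v;x=R@X+tt;x=x[:2]/x[2];x=x*(1+f["k1"]*(x@x));print(K[:2,:2]@x+K[:2,2])
E
```

```text
[[-1.0000e-03 -9.5600e-01 -2.9300e-01  8.3536e+01]
 [ 1.0000e+00 -0.0000e+00 -2.0000e-03 -9.2800e-01]
 [ 1.0000e-03 -2.9300e-01  9.5600e-01 -1.7089e+02]
 [ 0.0000e+00  0.0000e+00  0.0000e+00  1.0000e+00]] [[298.9347103    0.         321.65894041]
 [  0.         298.9347103  197.90473754]
 [  0.           0.           1.        ]]
([334.9, 176.1, 106.9, 110.3], 0.88)
([309.3, 161.3, 104.4, 111.5], 0.77)
[ 53.9200641  143.13804249]
[ 48.93433608 131.11572623]
[ 33.14040267 150.85589332]
```

View pics/crop.png

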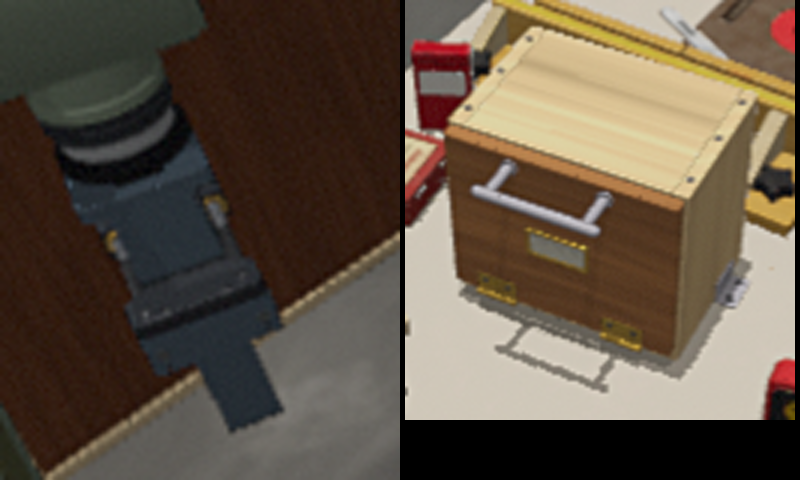

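Request:
{"api": "apply_moves", "payload": {"delta_pos": [[0.25,-0.25,0.2],[0.5,-0.5,0.4],[0.75,-0.75,0.6],[0.9,-1,0.8]], "rot": [[0,0,-0.08],[0,0,-0.16],[0,0,-0.24],[0,0,-0.3]], "hand": [1,1,1,0.8]}}

```text
time_s: 1.68
ee_pos: [321.8, 423.6, 298.5]
ee_rot: [-180.0, 0.0, 131.1]
force: [1.2, 0.5, 0.7]
gripper_width: 87.2
gripper_force: 0.0
```

Request:
{"api": "apply_moves", "payload": {"delta_pos": [[0.2,-0.25,0.1],[0.4,-0.5,0.2],[0.5,-0.75,0.2],[0.5,-1,0.2]], "rot": [[0,0,-0.08],[0,0,-0.16],[0,0,-0.2],[0,0,-0.26]], "hand": [0.6,0.4,0.4,0.4]}}

```text
time_s: 2.02
ee_pos: [383.1, 303.3, 322.8]
ee_rot: [179.8, 0.0, 108.7]
force: [0.4, -0.2, -0.2]
gripper_width: 60.9
gripper_force: 0.0
```

Request:
{"api": "apply_moves", "payload": {"delta_pos": [[0,-0.25,0],[0,-0.5,0],[0,-0.75,0],[0,-1,0]], "rot": [[0,0,-0.06],[0,0,-0.12],[0,0,-0.18],[0,0,-0.2]], "hand": [0.4,0.4,0.4,0.4]}}

```text
time_s: 2.35
ee_pos: [380.4, 183.2, 322.3]
ee_rot: [180.0, -0.0, 91.6]
force: [0.5, 0.3, 0.2]
gripper_width: 37.0
gripper_force: 0.0
```

Request:
{"api": "apply_moves", "payload": {"delta_pos": [[0.1,-0.25,0],[0.2,-0.5,0],[0.3,-0.75,0],[0.4,-1,0],[0.4,-1,0],[0.4,-1,0]], "rot": [[0,0,0],[0,0,0],[0,0,0],[0,0,0],[0,0,0],[0,0,0]], "hand": [0.4,0.4,0.4,0.4,0.4,0.4]}}

```text
time_s: 2.85
ee_pos: [428.9, 63.5, 322.1]
ee_rot: [-180.0, -0.0, 91.6]
force: [-0.1, -0.1, -0.1]
gripper_width: 36.4
gripper_force: 0.0
```

```bash
python3 - <<'E'
from h import *
st=env.state();f=viewer.grab_frame("wrist");save(f,"w1")
for q,z in dict(bin_unit=0,bin_bar=189,bin_hinge=24,bin_catch=200,maple_offcut=0,sanding_block=0).items():
    l=spotter.landmark_of(f,q)
    for a in l[:1]: print(q,round(a["score"],2),np.round(a["position"]),atz(f,a["position"],z,st).round(1))
m=spotter.trace(f,"bin_bar")
for a in m[:2]: print(a["box"],a["score"])
E
```

```text
bin_bar 0.77 [435. 242.] [556.7   4.  189. ]
bin_hinge 0.7 [429. 196.] [605.1   9.2  24. ]
bin_catch 0.89 [500. 155.] [603.  104.8 200. ]
maple_offcut 0.59 [306. 309.] [ 405.2 -233.4    0. ]
sanding_block 0.9 [314. 230.] [417.3 -65.2   0. ]
[460.1, 228.2, 84.9, 200.3] 0.78
```

View pics/w1.png

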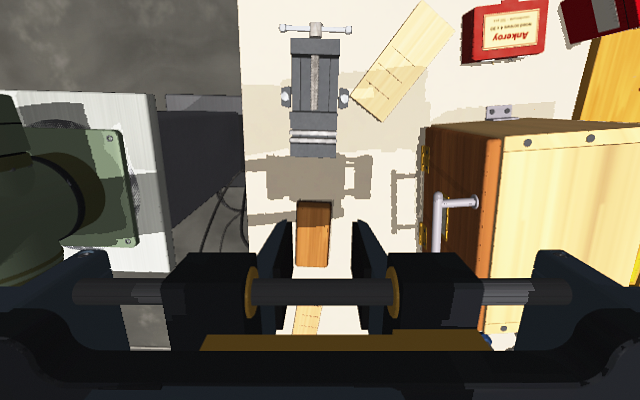

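```bash
python3 - <<'E'
from h import *
st=env.state();f=viewer.grab_frame("wrist")
g=cv2.cvtColor(f["pixels"],cv2.COLOR_RGB2BGR)
cv2.imwrite("pics/w1c.png",cv2.resize(g[110:345,400:560],None,fx=2.5,fy=2.5,interpolation=2))
E
```

```text
(no output)
```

View pics/w1c.png

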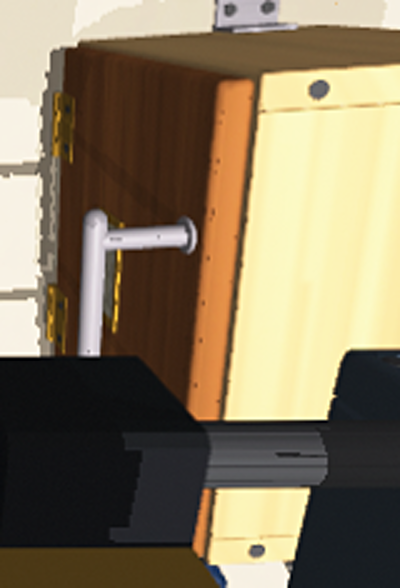

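```bash
python3 - <<'E'
from h import *
st=env.state();f=viewer.grab_frame("wrist")
for n,uv,z in(("bdL",(486.8,142.8),203),("bdM",(476,276),203),("bdR",(477,334),203),("roofL",(503,139),205),("roofM",(489.5,276),205),("roofR",(483,336),205),("barL",(438.4,194.8),194),("barM",(436,250),194)):
  print(n,atz(f,uv,z,st).round(1))
E
```

```text
bdL [585.1 119.2 203. ]
bdM [601.7 -26.3 203. ]
bdR [ 617.6 -104.3  203. ]
roofL [598.9 123.5 205. ]
roofM [615.4 -24.7 205. ]
roofR [ 624.  -105.2  205. ]
barL [549.8  63.1 194. ]
barM [ 5.566e+02 -5.000e-01  1.940e+02]
```

Request:
{"api": "apply_moves", "payload": {"delta_pos": [[0.33,-0.15,0],[0.66,-0.3,-0.1],[1,-0.46,-0.3],[1,-0.46,-0.5]], "rot": [[0,0,0.03],[0,0,0.055],[0,0,0.055],[0,0,0.055]], "hand": [0.4,0.4,0.4,0.4]}}

```text
time_s: 3.68
ee_pos: [554.4, 7.7, 263.3]
ee_rot: [179.5, 0.1, 96.5]
force: [0.3, 0.3, 0.8]
gripper_width: 36.4
gripper_force: 0.0
```

Request:
{"api": "apply_moves", "payload": {"delta_pos": [[0.063,0,-0.15],[0.063,0,-0.35],[0.063,0,-0.55],[0.063,0,-0.7],[0.063,0,-0.76],[0.063,0,-0.76]], "rot": [[0,0,0],[0,0,0],[0,0,0],[0,0,0],[0,0,0],[0,0,0]], "hand": [0.4,0.4,0.4,0.4,0.4,0.4]}}

```text
time_s: 4.18
ee_pos: [555.1, 9.6, 169.2]
ee_rot: [-179.8, -0.0, 96.6]
force: [0.4, 0.6, -0.0]
gripper_width: 36.5
gripper_force: 0.0
```

Request:
{"api": "apply_moves", "payload": {"delta_pos": [[0,0,0],[0,0,0],[0,0,0],[0,0,0],[0,0,0],[0,0,0]], "rot": [[0,0,0],[0,0,0],[0,0,0],[0,0,0],[0,0,0],[0,0,0]], "hand": [0,0,0,0,0,0], "newtons": 20}}

```text
time_s: 4.68
ee_pos: [556.8, 9.5, 172.0]
ee_rot: [179.9, 0.0, 96.5]
force: [-0.4, 0.8, 3.9]
gripper_width: 9.3
gripper_force: 20.0
```

Request:
{"api": "apply_moves", "payload": {"delta_pos": [[-0.035,-0.004,-0.01],[-0.068,-0.0075,-0.021],[-0.1,-0.011,-0.034],[-0.134,-0.015,-0.047],[-0.2,-0.022,-0.076],[-0.263,-0.029,-0.106],[-0.325,-0.036,-0.142],[-0.386,-0.043,-0.178],[-0.444,-0.049,-0.22],[-0.501,-0.055,-0.2625]], "rot": [[0,0,0],[0,0,0],[0,0,0],[0,0,0],[0,0,0],[0,0,0],[0,0,0],[0,0,0],[0,0,0],[0,0,0]], "hand": [0,0,0,0,0,0,0,0,0,0], "newtons": 40}}

```text
time_s: 5.52
ee_pos: [495.0, 3.2, 138.6]
ee_rot: [-180.0, -0.1, 96.5]
force: [2.1, 3.2, -1.7]
gripper_width: 9.2
gripper_force: 40.0
```

Request:
{"api": "apply_moves", "payload": {"delta_pos": [[-0.054,-0.006,-0.047],[-0.106,-0.012,-0.0955],[-0.155,-0.0175,-0.148],[-0.202,-0.023,-0.2],[-0.245,-0.0275,-0.258],[-0.287,-0.032,-0.315],[-0.295,-0.033,-0.325],[-0.295,-0.033,-0.325]], "rot": [[0,0,0],[0,0,0],[0,0,0],[0,0,0],[0,0,0],[0,0,0],[0,0,0],[0,0,0]], "hand": [0,0,0,0,0,0,0,0]}}

```text
time_s: 6.18
ee_pos: [460.8, -0.4, 100.6]
ee_rot: [179.9, -0.1, 96.5]
force: [1.5, 6.6, 3.0]
gripper_width: 8.6
gripper_force: 40.0
```

Request:
{"api": "apply_moves", "payload": {"delta_pos": [[0.018,0.002,0.001],[0.036,0.004,0.004],[0.053,0.006,0.009],[0.07,0.008,0.016],[0.088,0.01,0.027],[0.088,0.01,0.027]], "rot": [[0.009,-0.08,0],[0.018,-0.16,0],[0.026,-0.24,0],[0.035,-0.32,0],[0.044,-0.398,0],[0.044,-0.398,0]], "hand": [0,0,0,0,0,0], "newtons": 20}}

```text
time_s: 6.68
ee_pos: [469.9, 8.5, 102.8]
ee_rot: [149.3, -1.1, 97.6]
force: [-14.5, -19.3, 9.3]
gripper_width: 9.6
gripper_force: 20.0
```

Request:
{"api": "apply_moves", "payload": {"delta_pos": [[0,0,0],[0,0,0],[0,0,0],[0,0,0]], "rot": [[0,0,0],[0,0,0],[0,0,0],[0,0,0]], "hand": [0.3,0.3,0.3,0.3]}}

```text
time_s: 7.02
ee_pos: [472.7, 11.7, 103.9]
ee_rot: [149.4, -1.4, 97.8]
force: [1.4, -0.1, 0.1]
gripper_width: 27.4
gripper_force: 0.0
```

```bash
python3 - <<'E'
from h import *
st=env.state();print(st["qpos"].round(1),st["ee_pos"].round(1),st["ee_rot"].round(1),st["force"].round(1))
t=viewer.grab_frame("top")
for q in("bin_bar","bin_hinge","maple_offcut"):
  l=spotter.landmark_of(t,q);print(q,[(a["position"],round(a["score"],2)) for a in l[:1]], l and atz(t,l[0]["position"],117 if q=="bin_bar" else 24))
E
```

```text
[ -5.7   5.6 134.7  39.   12.8 -49.3] [472.7  11.7 103.9] [149.4  -1.4  97.8] [ 1.4 -0.1  0.1]
bin_bar [] []
bin_hinge [([305.0, 206.7], 0.74)] [601.52687001   7.73517982  24.        ]
maple_offcut [([378.0, 299.1], 0.94)] [ 394.9646309  -232.45213922   24.        ]
```

Request:
{"api": "apply_moves", "payload": {"delta_pos": [[-0.06,-0.01,0.1],[-0.12,-0.02,0.2],[-0.18,-0.03,0.3],[-0.25,-0.04,0.42],[-0.32,-0.05,0.56],[-0.36,-0.1,0.7],[-0.4,-0.15,0.8],[-0.4,-0.2,0.9],[-0.4,-0.25,0.9],[-0.4,-0.3,0.9]], "rot": [[0,0,0],[0,0,0],[0,0,0],[0,0,0],[-0.009,0.08,0],[-0.018,0.16,0],[-0.026,0.24,0],[-0.035,0.32,0],[-0.044,0.398,0],[-0.044,0.398,0]], "hand": [0.3,0.3,0.3,0.3,0.4,0.5,0.7,0.8,0.8,0.8]}}

```text
time_s: 8.05
ee_pos: [429.1, -24.6, 213.1]
ee_rot: [-176.3, -1.9, 96.7]
force: [1.5, -0.3, 0.2]
gripper_width: 64.4
gripper_force: 0.0
```

Request:
{"api": "apply_moves", "payload": {"delta_pos": [[-0.1,-0.25,0],[-0.15,-0.5,0],[-0.15,-0.75,0],[-0.15,-1,0],[-0.15,-1,0],[-0.15,-1,0]], "rot": [[0,0,0],[0,0,0],[0,0,0],[0,0,0],[0,0,0],[0,0,0]], "hand": [0.8,0.8,0.8,0.8,0.8,0.8]}}

```text
time_s: 8.55
ee_pos: [406.8, -145.2, 211.8]
ee_rot: [-176.2, -2.0, 96.5]
force: [0.0, -0.2, 0.0]
gripper_width: 73.0
gripper_force: 0.0
```

```bash
python3 - <<'E'
from h import *
st=env.state();print(st["qpos"].round(1),st["ee_pos"].round(1),st["ee_rot"].round(1))
f=viewer.grab_frame("wrist");save(f,"w2");t=viewer.grab_frame("top");s=viewer.grab_frame("scene");save(t,"top2")
for q,z in dict(bin_bar=117,bin_hinge=24,bin_catch=200,maple_offcut=0).items():
  for F in(f,t,s):
    l=spotter.landmark_of(F,q)
    for a in l[:1]: print(q,round(a["score"],2),np.round(a["position"]),atz(F,a["position"],z,st).round(1))
m=spotter.trace(f,"maple_offcut")
if m:
  c,_=cv2.findContours(m[0]["mask"].astype(np.uint8),0,2);c=max(c,key=cv2.contourArea)
  print(m[0]["score"],[(p.round(),atz(f,p,32,st)[:2].round().tolist()) for p in cv2.boxPoints(cv2.minAreaRect(c))])
E
```

```text
[-21.2   7.8 104.3   0.   72.2 -27.8] [ 406.8 -145.2  211.8] [-176.2   -2.    96.5]
bin_bar 0.57 [417.  47.] [461.1  -6.2 117. ]
bin_bar 0.56 [292. 230.] [462.7  -3.9 117. ]
bin_bar 0.74 [294. 222.] [467.1   1.6 117. ]
bin_hinge 0.6 [533.  68.] [606.2   6.9  24. ]
bin_hinge 0.65 [304. 203.] [611.9  12.7  24. ]
bin_hinge 0.86 [323. 214.] [603.8   4.6  24. ]
bin_catch 0.84 [298. 156.] [605.2  81.3 200. ]
maple_offcut 0.79 [324. 241.] [ 405.3 -235.5    0. ]
maple_offcut 0.7 [380. 300.] [ 405.2 -240.1    0. ]
maple_offcut 0.77 [361. 313.] [ 396.4 -238.3    0. ]
0.94 [(array([298., 277.], dtype=float32), [378.0, -277.0]), (array([322., 194.], dtype=float32), [396.0, -160.0]), (array([357., 204.], dtype=float32), [440.0, -167.0]), (array([334., 287.], dtype=float32), [426.0, -284.0])]
```

View pics/w2.png

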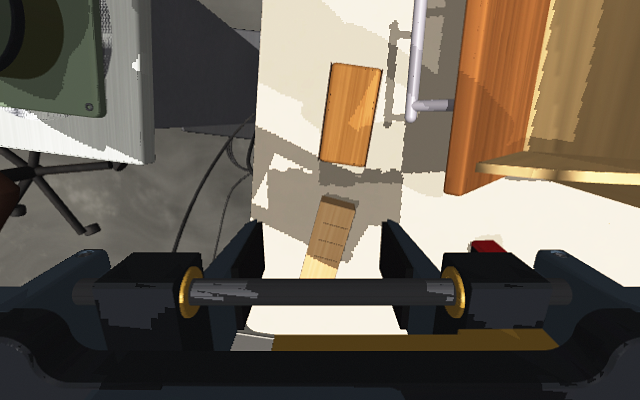

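The frame shows the open bin (bar at about (415,60)), the sanding block at (350,115), and the maple lying between the fingers at (325,245), yawed about -8°.

```bash
cat >> h.py <<'E'
def plan(p,yaw,tilt,st):
    """norm delta to TCP p with tool yaw (deg) and lean (deg) about unit y (yaw-90), positive = body toward robot"""
    T=Rn.from_rotvec(-np.radians(tilt)*np.array([-np.sin(np.radians(yaw-90)),np.cos(np.radians(yaw-90)),0]))*Rn.from_euler('xyz',[180,0,yaw],degrees=True)
    C=Rn.from_euler('xyz',st["ee_rot"],degrees=True)
    print("dpos",((np.array(p)-st["ee_pos"])/120).round(3),"rot",((T*C.inv()).as_rotvec()/1.5).round(3))
E
python3 - <<'E'
from h import *
st=env.state();plan([406,-236,12],82,0,st)
E
```

```text
dpos [-0.007 -0.764 -1.667] rot [-0.024 -0.043 -0.171]
```

Request:
{"api": "apply_moves", "payload": {"delta_pos": [[-0.007,-0.25,0],[-0.007,-0.5,-0.1],[-0.007,-0.764,-0.4],[-0.007,-0.764,-0.7],[-0.007,-0.764,-0.8],[-0.007,-0.764,-0.8]], "rot": [[-0.008,-0.015,-0.06],[-0.016,-0.03,-0.12],[-0.024,-0.043,-0.171],[-0.024,-0.043,-0.171],[-0.024,-0.043,-0.171],[-0.024,-0.043,-0.171]], "hand": [0.85,0.85,0.85,0.85,0.85,0.85]}}

```text
time_s: 9.85
ee_pos: [403.3, -235.1, 112.7]
ee_rot: [-179.5, -0.2, 81.9]
force: [-0.3, 0.5, 0.1]
gripper_width: 77.5
gripper_force: 0.0
```

```bash
python3 - <<'E'
from h import *
st=env.state();plan([406,-236,12],82,0,st);print(st["ee_pos"])
f=viewer.grab_frame("wrist")
l=spotter.landmark_of(f,"maple_offcut")
for a in l[:1]: print(round(a["score"],2),np.round(a["position"]),atz(f,a["position"],0,st).round(1))
m=spotter.trace(f,"maple_offcut")
if m:
  c,_=cv2.findContours(m[0]["mask"].astype(np.uint8),0,2);c=max(c,key=cv2.contourArea)
  print(m[0]["score"],[(p.round(),atz(f,p,32,st)[:2].round().tolist()) for p in cv2.boxPoints(cv2.minAreaRect(c))])
E
```

```text
dpos [ 0.022 -0.007 -0.84 ] rot [-0.003 -0.005  0.001]
[ 403.32882102 -235.12390126  112.74329168]
0.96 [326. 196.] [ 405.4 -237.8    0. ]
0.66 [(array([302., 127.], dtype=float32), [395.0, -167.0]), (array([355., 127.], dtype=float32), [439.0, -173.0]), (array([355., 268.], dtype=float32), [424.0, -303.0]), (array([302., 268.], dtype=float32), [375.0, -296.0])]
```

Request:
{"api": "apply_moves", "payload": {"delta_pos": [[0.03,-0.01,-0.3],[0.03,-0.01,-0.6],[0.03,-0.01,-0.8],[0.03,-0.01,-0.835],[0.03,-0.01,-0.835],[0.03,-0.01,-0.835]], "rot": [[0,0,0],[0,0,0],[0,0,0],[0,0,0],[0,0,0],[0,0,0]], "hand": [0.85,0.85,0.85,0.85,0.85,0.85]}}

```text
time_s: 10.5
ee_pos: [411.2, -237.9, 17.6]
ee_rot: [179.8, 0.1, 82.0]
force: [1.0, -0.4, -0.5]
gripper_width: 77.8
gripper_force: 0.0
```

Request:
{"api": "apply_moves", "payload": {"delta_pos": [[0,0,0],[0,0,0],[0,0,0],[0,0,0],[0,0,0],[0,0,0],[0,0,0]], "rot": [[0,0,0],[0,0,0],[0,0,0],[0,0,0],[0,0,0],[0,0,0],[0,0,0]], "hand": [0.2,0.2,0.2,0.2,0.2,0.2,0.2], "newtons": 30}}

```text
time_s: 11.08
ee_pos: [409.7, -237.3, 16.3]
ee_rot: [-180.0, 0.0, 82.0]
force: [-0.9, -0.0, 5.4]
gripper_width: 44.8
gripper_force: 30.0
```

Request:
{"api": "apply_moves", "payload": {"delta_pos": [[0,0,0.2],[0,0,0.45],[0,0,0.75],[0,0,1],[0,0,1]], "rot": [[0,0,0],[0,0,0],[0,0,0],[0,0,0],[0,0,0]], "hand": [0.2,0.2,0.2,0.2,0.2]}}

```text
time_s: 11.5
ee_pos: [412.9, -239.2, 141.3]
ee_rot: [179.4, 0.3, 82.0]
force: [0.4, -1.0, -0.3]
gripper_width: 44.5
gripper_force: 30.0
```

Request:
{"api": "apply_moves", "payload": {"delta_pos": [[0,0,0.25],[0,0,0.5],[0,0.1,0.75],[0.05,0.3,1],[0.1,0.6,1],[0.1,0.9,1],[0.1,0.9,1]], "rot": [[0,0,0],[0,0,0],[0,0,0.05],[0,0,0.1],[0,0,0.15],[0,0,0.165],[0,0,0.165]], "hand": [0.2,0.2,0.2,0.2,0.2,0.2,0.2]}}

```text
time_s: 12.08
ee_pos: [420.9, -124.3, 255.4]
ee_rot: [-179.9, -0.2, 96.5]
force: [-0.8, -0.7, -0.4]
gripper_width: 44.8
gripper_force: 30.0
```

```bash
python3 - <<'E'
from h import *
st=env.state();print(st["qpos"].round(1),st["ee_pos"].round(1),st["ee_rot"].round(1),st["gripper_width"],st["force"])
f=viewer.grab_frame("wrist");t=viewer.grab_frame("top");save(t,"top3")
for q,z in dict(bin_bar=117,bin_hinge=24,bin_catch=200).items():
  for F in(f,t):
    l=spotter.landmark_of(F,q)
    for a in l[:1]: print(q,round(a["score"],2),np.round(a["position"]),atz(F,a["position"],z,st).round(1))
E
```

```text
[-18.1   4.4 101.6   0.2  74.1 -24.6] [ 420.9 -124.3  255.4] [-179.9   -0.2   96.5] 44.79228023247157 [-0.78443319 -0.71829965 -0.39304854]
bin_bar 0.77 [378.  77.] [462.1  -8.9 117. ]
bin_hinge 0.67 [479.  82.] [605.1   9.6  24. ]
bin_hinge 0.8 [305. 204.] [611.8  10.3  24. ]
```

Request:
{"api": "apply_moves", "payload": {"delta_pos": [[0.1,0.25,0.1],[0.2,0.5,0.1],[0.35,0.75,0.1],[0.5,1,0.1],[0.6,1,0.1],[0.6,1,0.1]], "rot": [[0.006,-0.05,0],[0.012,-0.1,0],[0.018,-0.15,0],[0.02,-0.2,0],[0.026,-0.232,0],[0.026,-0.232,0]], "hand": [0.2,0.2,0.2,0.2,0.2,0.2]}}

```text
time_s: 12.98
ee_pos: [493.1, -8.5, 267.2]
ee_rot: [160.0, -0.1, 96.3]
force: [-0.1, -0.2, -0.9]
gripper_width: 44.7
gripper_force: 30.0
```

```bash
python3 - <<'E'
from h import *
st=env.state();print(st["qpos"].round(1),st["ee_pos"].round(1));plan([550.7,8.3,227],96.3,20,st);plan([584.7,12.1,123],96.3,20,st)
E
```

```text
[ -5.   -1.  108.5   4.9  52.9 -13.5] [493.1  -8.5 267.2]
dpos [ 0.48   0.14  -0.335] rot [-0.001  0.     0.   ]
dpos [ 0.763  0.171 -1.202] rot [-0.001  0.     0.   ]
```

Request:
{"api": "apply_moves", "payload": {"delta_pos": [[0.2,0.07,0],[0.4,0.14,-0.1],[0.48,0.14,-0.25],[0.48,0.14,-0.335],[0.48,0.14,-0.335]], "rot": [[0,0,0],[0,0,0],[0,0,0],[0,0,0],[0,0,0]], "hand": [0.2,0.2,0.2,0.2,0.2]}}

```text
time_s: 13.4
ee_pos: [549.8, 6.4, 224.2]
ee_rot: [160.4, -0.1, 96.1]
force: [-1.1, 0.5, -1.1]
gripper_width: 44.9
gripper_force: 30.0
```

```bash
python3 - <<'E'
from h import *
st=env.state();plan([584.7,12.1,123],96.3,20,st)
f=viewer.grab_frame("scene");g=cv2.cvtColor(f["pixels"],cv2.COLOR_RGB2BGR)[90:260,220:400]
w=cv2.cvtColor(viewer.grab_frame("wrist")["pixels"],cv2.COLOR_RGB2BGR)[40:,160:560]
c=np.zeros((600,800,3),np.uint8);a=cv2.resize(g,(400,378));c[:378,:400]=a;c[:360,400:]=w;cv2.imwrite("pics/c2.png",c)
E
```

```text
dpos [ 0.291  0.048 -0.844] rot [-0.001 -0.005  0.002]
```

View pics/c2.png

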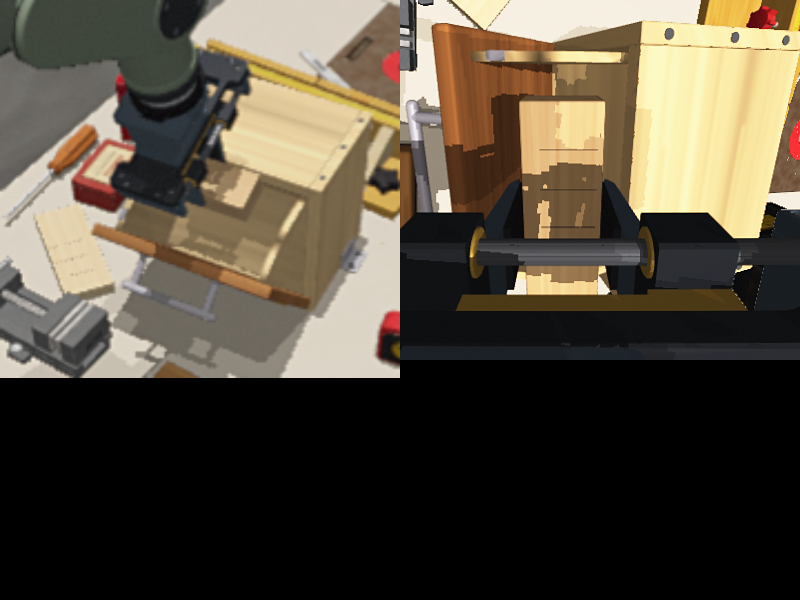

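The block hangs over the open trough, clear of the roof edge and between the bin's curved sides.

Request:
{"api": "apply_moves", "payload": {"delta_pos": [[0.06,0.01,-0.17],[0.12,0.02,-0.34],[0.18,0.03,-0.51],[0.22,0.036,-0.62],[0.22,0.036,-0.62]], "rot": [[0,-0.005,0.002],[0,-0.005,0.002],[0,-0.005,0.002],[0,-0.005,0.002],[0,-0.005,0.002]], "hand": [0.2,0.2,0.2,0.2,0.2]}}

```text
time_s: 13.92
ee_pos: [576.8, 11.3, 151.4]
ee_rot: [159.8, -0.0, 96.3]
force: [-0.3, -0.6, -1.2]
gripper_width: 44.7
gripper_force: 30.0
```

Request:
{"api": "apply_moves", "payload": {"delta_pos": [[0.02,0.003,-0.06],[0.045,0.006,-0.12],[0.07,0.012,-0.19],[0.07,0.012,-0.2],[0.07,0.012,-0.2]], "rot": [[0,0,0],[0,0,0],[0,0,0],[0,0,0],[0,0,0]], "hand": [0.2,0.2,0.2,0.2,0.2]}}

```text
time_s: 14.33
ee_pos: [585.7, 13.4, 128.8]
ee_rot: [159.6, -0.0, 96.4]
force: [0.6, 0.7, -0.5]
gripper_width: 44.9
gripper_force: 30.0
```

Request:
{"api": "apply_moves", "payload": {"delta_pos": [[0.01,0,-0.025],[0.015,0,-0.045],[0.015,0,-0.045]], "rot": [[0,0,0],[0,0,0],[0,0,0]], "hand": [0.3,0.3,0.3]}}

```text
time_s: 14.58
ee_pos: [587.7, 13.4, 123.6]
ee_rot: [159.6, -0.0, 96.4]
force: [-0.4, -0.3, -1.0]
gripper_width: 44.7
gripper_force: 30.0
```

Request:
{"api": "apply_moves", "payload": {"delta_pos": [[0,0,0],[0,0,0],[0,0,0],[0,0,0]], "rot": [[0,0,0],[0,0,0],[0,0,0],[0,0,0]], "hand": [0.56,0.6,0.6,0.6]}}

```text
time_s: 14.92
ee_pos: [588.0, 13.4, 124.2]
ee_rot: [159.5, -0.0, 96.4]
force: [0.4, 0.7, 0.2]
gripper_width: 54.4
gripper_force: 0.0
```

Request:
{"api": "apply_moves", "payload": {"delta_pos": [[-0.05,-0.006,0.14],[-0.12,-0.014,0.34],[-0.2,-0.02,0.56],[-0.28,-0.03,0.78],[-0.36,-0.04,1],[-0.36,-0.04,1]], "rot": [[0,0,0],[0,0,0],[0,0,0],[0,0,0],[0,0,0],[0,0,0]], "hand": [0.6,0.6,0.6,0.6,0.6,0.6]}}

```text
time_s: 15.42
ee_pos: [546.4, 8.4, 250.4]
ee_rot: [158.9, 0.1, 96.4]
force: [0.8, -0.7, 0.3]
gripper_width: 54.6
gripper_force: 0.0
```

```bash
python3 - <<'E'
from h import *
st=env.state();print(st["ee_pos"],st["ee_rot"],st["gripper_width"])
f=viewer.grab_frame("wrist");s=viewer.grab_frame("scene")
for q,z in dict(maple_offcut=60,bin_bar=117,bin_inside=60).items():
  for F in(f,s):
    l=spotter.landmark_of(F,q)
    for a in l[:1]: print(q,round(a["score"],2),np.round(a["position"]),atz(F,a["position"],z,st).round(1))
g=cv2.cvtColor(s["pixels"],cv2.COLOR_RGB2BGR)[90:260,220:400]
w=cv2.cvtColor(f["pixels"],cv2.COLOR_RGB2BGR)[40:,160:560]
c=np.zeros((380,800,3),np.uint8);c[:378,:400]=cv2.resize(g,(400,378));c[:360,400:]=w;cv2.imwrite("pics/c3.png",c)
E
```

```text
[546.37295775   8.36756586 250.44146135] [1.58890249e+02 6.49289066e-02 9.63534207e+01] 54.57552344195598
maple_offcut 0.73 [297. 172.] [585.2  16.7  60. ]
maple_offcut 0.87 [317. 212.] [570.5   2.7  60. ]
bin_bar 0.77 [183. 206.] [459.5  -7.6 117. ]
bin_bar 0.8 [294. 224.] [460.8  -2.9 117. ]
bin_inside 0.69 [336. 176.] [639.9  12.8  60. ]
bin_inside 0.61 [328. 193.] [650.8  16.8  60. ]
```

View pics/c3.png

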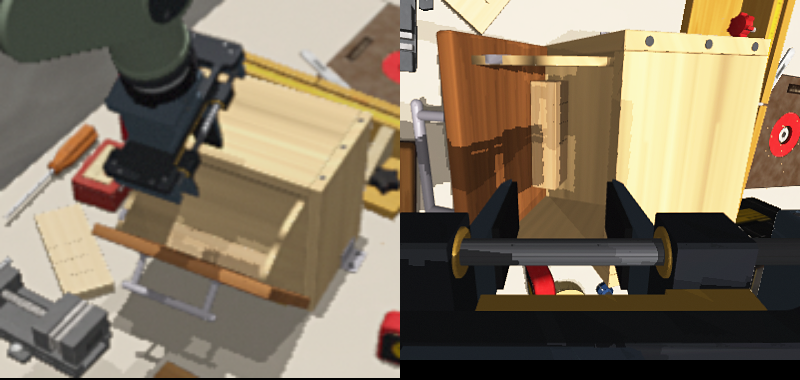

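The maple lies in the trough against the front (about (545,135) in the right half), and the bin is still down. I'll re-grip the bar.

Request:
{"api": "apply_moves", "payload": {"delta_pos": [[-0.3,-0.03,0],[-0.6,-0.06,0],[-0.9,-0.1,-0.1],[-0.92,-0.1,-0.35],[-0.92,-0.1,-0.53],[-0.92,-0.1,-0.53]], "rot": [[0,0,0],[0,0,0],[0,0,0],[0,0,0],[0,0,0],[0,0,0]], "hand": [0.5,0.4,0.3,0.27,0.27,0.27]}}

```text
time_s: 16.32
ee_pos: [430.1, -3.2, 175.8]
ee_rot: [160.1, -0.1, 96.4]
force: [-0.9, -0.4, -0.3]
gripper_width: 24.3
gripper_force: 0.0
```

```bash
python3 - <<'E'
from h import *
st=env.state();print(st["qpos"].round(1),st["ee_pos"],st["ee_rot"],st["gripper_width"]);plan([466.9,-0.3,101.7],96.3,20,st)
f=viewer.grab_frame("wrist")
m=spotter.trace(f,"maple_offcut");print(m and (m[0]["score"],m[0]["box"]))
l=spotter.landmark_of(f,"bin_bar")
for a in l[:1]: print(round(a["score"],2),np.round(a["position"]),atz(f,a["position"],119,st).round(1))
E
```

```text
[ -5.1  -2.4 124.1   6.4  39.  -15.7] [430.13977751  -3.20928639 175.75091227] [ 1.60079140e+02 -1.32791768e-01  9.63587883e+01] 24.332698864835905
dpos [ 0.306  0.024 -0.617] rot [-0.001 -0.001 -0.001]
(0.68, [429.8, 182.6, 48.4, 121.1])
0.7 [332. 213.] [459.5  -2.7 119. ]
```

Request:
{"api": "apply_moves", "payload": {"delta_pos": [[0.08,0,0],[0.12,0.006,-0.1],[0.16,0.01,-0.2],[0.2,0.015,-0.31],[0.24,0.02,-0.43],[0.275,0.022,-0.53],[0.3,0.024,-0.61],[0.3,0.024,-0.61]], "rot": [[0,0,0],[0,0,0],[0,0,0],[0,0,0],[0,0,0],[0,0,0],[0,0,0],[0,0,0]], "hand": [0.27,0.27,0.27,0.27,0.27,0.27,0.27,0.27]}}

```text
time_s: 17.13
ee_pos: [471.5, -0.5, 106.3]
ee_rot: [159.6, -0.0, 96.4]
force: [0.3, -0.5, 0.8]
gripper_width: 24.6
gripper_force: 0.0
```

Request:
{"api": "apply_moves", "payload": {"delta_pos": [[0,0,0],[0,0,0],[0,0,0],[0,0,0],[0,0,0]], "rot": [[0,0,0],[0,0,0],[0,0,0],[0,0,0],[0,0,0]], "hand": [0,0,0,0,0], "newtons": 30}}

```text
time_s: 17.55
ee_pos: [469.6, -0.5, 107.4]
ee_rot: [159.6, -0.1, 96.3]
force: [-5.6, 0.3, 2.4]
gripper_width: 9.8
gripper_force: 30.0
```

Request:
{"api": "apply_moves", "payload": {"delta_pos": [[0.047,0.005,0.069],[0.094,0.01,0.137],[0.138,0.015,0.19],[0.182,0.02,0.24],[0.23,0.025,0.288],[0.277,0.031,0.334],[0.33,0.036,0.377],[0.381,0.042,0.4175],[0.381,0.042,0.4175]], "rot": [[-0.003,0.023,0],[-0.005,0.046,0],[-0.008,0.07,0],[-0.01,0.093,0],[-0.014,0.127,0],[-0.018,0.162,0],[-0.022,0.197,0],[-0.026,0.232,0],[-0.026,0.232,0]], "hand": [0,0,0,0,0,0,0,0,0]}}

```text
time_s: 18.3
ee_pos: [521.2, 4.7, 158.6]
ee_rot: [179.2, 0.0, 96.4]
force: [1.9, -1.0, -2.7]
gripper_width: 9.3
gripper_force: 30.0
```

Request:
{"api": "apply_moves", "payload": {"delta_pos": [[0.03,0.003,0.019],[0.06,0.007,0.037],[0.092,0.01,0.055],[0.123,0.0135,0.072],[0.155,0.017,0.088],[0.187,0.021,0.103],[0.22,0.024,0.118],[0.252,0.028,0.132],[0.252,0.028,0.132]], "rot": [[0,0,0],[0,0,0],[0,0,0],[0,0,0],[0,0,0],[0,0,0],[0,0,0],[0,0,0],[0,0,0]], "hand": [0,0,0,0,0,0,0,0,0]}}

```text
time_s: 19.05
ee_pos: [545.5, 7.2, 170.7]
ee_rot: [179.7, 0.0, 96.4]
force: [5.2, -2.0, -15.0]
gripper_width: 9.2
gripper_force: 30.0
```

Request:
{"api": "apply_moves", "payload": {"delta_pos": [[0,0,-0.02],[0,0,-0.02],[0,0,-0.02],[0,0,-0.02]], "rot": [[0,0,0],[0,0,0],[0,0,0],[0,0,0]], "hand": [0,0,0,0], "newtons": 25}}

```text
time_s: 19.38
ee_pos: [545.3, 7.2, 170.5]
ee_rot: [179.6, 0.1, 96.4]
force: [0.4, -5.0, -4.8]
gripper_width: 9.5
gripper_force: 25.0
```

Request:
{"api": "apply_moves", "payload": {"delta_pos": [[0.015,0.0015,0.004],[0.03,0.003,0.008],[0.042,0.0045,0.011],[0.054,0.006,0.014],[0.066,0.007,0.018],[0.078,0.0085,0.021],[0.09,0.01,0.025],[0.09,0.01,0.025]], "rot": [[0,0,0],[0,0,0],[0,0,0],[0,0,0],[0,0,0],[0,0,0],[0,0,0],[0,0,0]], "hand": [0,0,0,0,0,0,0,0]}}

```text
time_s: 20.05
ee_pos: [557.5, 8.5, 174.6]
ee_rot: [179.5, 0.1, 96.4]
force: [0.1, -4.8, 0.3]
gripper_width: 9.2
gripper_force: 25.0
```

Request:
{"api": "apply_moves", "payload": {"delta_pos": [[0.012,0.001,0],[0.024,0.003,0],[0.036,0.004,0],[0.036,0.004,0]], "rot": [[0,0,0],[0,0,0],[0,0,0],[0,0,0]], "hand": [0,0,0,0]}}

```text
time_s: 20.38
ee_pos: [557.5, 8.5, 174.5]
ee_rot: [-179.9, 0.1, 96.4]
force: [-9.5, -7.3, 6.7]
gripper_width: 9.1
gripper_force: 25.0
```

Request:
{"api": "apply_moves", "payload": {"delta_pos": [[-0.012,-0.001,0],[-0.024,-0.003,0],[-0.036,-0.004,0],[-0.036,-0.004,0],[-0.036,-0.004,0]], "rot": [[0,0,0],[0,0,0],[0,0,0],[0,0,0],[0,0,0]], "hand": [0,0,0,0,0]}}

```text
time_s: 20.8
ee_pos: [557.5, 8.5, 174.6]
ee_rot: [179.5, 0.1, 96.4]
force: [-0.2, -5.2, -0.6]
gripper_width: 9.1
gripper_force: 25.0
```

Request:
{"api": "apply_moves", "payload": {"delta_pos": [[-0.004,0,0],[-0.008,-0.001,0],[-0.012,-0.001,-0.001],[-0.016,-0.002,-0.002],[-0.02,-0.002,-0.002],[-0.024,-0.003,-0.003],[-0.028,-0.003,-0.003],[-0.028,-0.003,-0.003]], "rot": [[0,0,0],[0,0,0],[0,0,0],[0,0,0],[0,0,0],[0,0,0],[0,0,0],[0,0,0]], "hand": [0,0,0,0,0,0,0,0]}}

```text
time_s: 21.47
ee_pos: [555.7, 8.3, 174.1]
ee_rot: [179.3, 0.1, 96.4]
force: [4.4, -5.0, -3.1]
gripper_width: 9.2
gripper_force: 25.0
```

Now a bit more, up to about 6–7 N, and hold it.

Request:
{"api": "apply_moves", "payload": {"delta_pos": [[-0.003,0,-0.002],[-0.006,-0.001,-0.004],[-0.009,-0.001,-0.006],[-0.012,-0.001,-0.007],[-0.012,-0.001,-0.007],[-0.012,-0.001,-0.007],[-0.012,-0.001,-0.007],[-0.012,-0.001,-0.007],[-0.012,-0.001,-0.007],[-0.012,-0.001,-0.007]], "rot": [[0,0,0],[0,0,0],[0,0,0],[0,0,0],[0,0,0],[0,0,0],[0,0,0],[0,0,0],[0,0,0],[0,0,0]], "hand": [0,0,0,0,0,0,0,0,0,0]}}

```text
time_s: 22.3
ee_pos: [555.4, 8.2, 174.0]
ee_rot: [179.1, 0.1, 96.4]
force: [5.0, -5.0, -2.3]
gripper_width: 9.7
gripper_force: 25.0
```

Request:
{"api": "apply_moves", "payload": {"delta_pos": [[0,0,0],[0,0,0],[0,0,0],[0,0,0],[0,0,0],[0,0,0]], "rot": [[0,0,0],[0,0,0],[0,0,0],[0,0,0],[0,0,0],[0,0,0]], "hand": [0,0,0,0,0,0]}}

```text
time_s: 22.8
ee_pos: [555.4, 8.3, 173.9]
ee_rot: [179.1, 0.1, 96.4]
force: [4.4, -4.9, -1.9]
gripper_width: 9.6
gripper_force: 25.0
```

Request:
{"api": "apply_moves", "payload": {"delta_pos": [[-0.004,0,0],[-0.008,-0.001,-0.001],[-0.012,-0.001,-0.002],[-0.016,-0.002,-0.003],[-0.016,-0.002,-0.003],[-0.016,-0.002,-0.003],[-0.016,-0.002,-0.003],[-0.016,-0.002,-0.003],[-0.016,-0.002,-0.003],[-0.016,-0.002,-0.003]], "rot": [[0,0,0],[0,0,0],[0,0,0],[0,0,0],[0,0,0],[0,0,0],[0,0,0],[0,0,0],[0,0,0],[0,0,0]], "hand": [0,0,0,0,0,0,0,0,0,0]}}

```text
time_s: 23.63
ee_pos: [554.9, 8.2, 173.8]
ee_rot: [178.9, 0.1, 96.4]
force: [7.7, -3.8, -4.0]
gripper_width: 9.0
gripper_force: 25.0
```

Request:
{"api": "apply_moves", "payload": {"delta_pos": [[0,0,0],[0,0,0],[0,0,0],[0,0,0],[0,0,0],[0,0,0]], "rot": [[0,0,0],[0,0,0],[0,0,0],[0,0,0],[0,0,0],[0,0,0]], "hand": [0,0,0,0,0,0]}}

```text
time_s: 24.13
ee_pos: [554.9, 8.2, 173.8]
ee_rot: [178.9, 0.1, 96.4]
force: [7.8, -4.8, -2.7]
gripper_width: 9.5
gripper_force: 25.0
```

The catch holds at about 7 N with 2.6 mm of play. I'll ease off, release and retreat straight up.

Request:
{"api": "apply_moves", "payload": {"delta_pos": [[0.015,0.001,0.003],[0.03,0.003,0.007],[0.045,0.005,0.011],[0.056,0.006,0.013],[0.056,0.006,0.013],[0.056,0.006,0.013]], "rot": [[0,0,0],[0,0,0],[0,0,0],[0,0,0],[0,0,0],[0,0,0]], "hand": [0,0,0,0,0,0]}}

```text
time_s: 24.63
ee_pos: [557.5, 8.5, 174.6]
ee_rot: [179.5, 0.1, 96.4]
force: [-0.9, -6.0, 0.6]
gripper_width: 9.4
gripper_force: 25.0
```

Request:
{"api": "apply_moves", "payload": {"delta_pos": [[0,0,0],[0,0,0],[0,0,0],[0,0,0],[0,0,0]], "rot": [[0,0,0],[0,0,0],[0,0,0],[0,0,0],[0,0,0]], "hand": [0.35,0.35,0.35,0.35,0.35]}}

```text
time_s: 25.05
ee_pos: [557.1, 9.5, 173.8]
ee_rot: [179.6, -0.0, 96.4]
force: [0.2, -0.9, -0.2]
gripper_width: 32.0
gripper_force: 0.0
```

Request:
{"api": "apply_moves", "payload": {"delta_pos": [[0,0,0.1],[0,0,0.3],[0,0,0.5],[-0.1,0,0.75],[-0.3,0,1],[-0.6,0,1],[-0.8,0,1],[-0.8,0,1]], "rot": [[0,0,0],[0,0,0],[0,0,0],[0,0,0],[0,0,0],[0,0,0],[0,0,0],[0,0,0]], "hand": [0.35,0.35,0.35,0.35,0.35,0.35,0.35,0.35]}}

```text
time_s: 25.72
ee_pos: [456.9, 9.4, 294.8]
ee_rot: [179.6, -0.0, 96.4]
force: [-0.6, -0.0, -0.1]
gripper_width: 31.7
gripper_force: 0.0
```

```bash
python3 - <<'E'
from h import *
st=env.state();print(st["ee_pos"],st["force"])
f=viewer.grab_frame("wrist");s=viewer.grab_frame("scene");t=viewer.grab_frame("top")
for q,z in dict(bin_bar=189,ply_offcut=0,sanding_block=0,tape_measure=0).items():
  for F in(f,s,t):
    l=spotter.landmark_of(F,q)
    for a in l[:1]: print(q,round(a["score"],2),np.round(a["position"]),atz(F,a["position"],z,st).round(1))
g=cv2.cvtColor(s["pixels"],cv2.COLOR_RGB2BGR)[90:330,200:440]
w=cv2.cvtColor(f["pixels"],cv2.COLOR_RGB2BGR)[:,200:600]
c=np.zeros((400,800,3),np.uint8);c[:,:400]=cv2.resize(g,(400,400));c[:,400:]=w;cv2.imwrite("pics/c4.png",c)
E
```

```text
[456.90068281   9.37066657 294.79666342] [-0.64447569 -0.02495792 -0.14994356]
bin_bar 0.85 [421. 214.] [555.9   1.4 189. ]
bin_bar 0.17 [334. 201.] [523.4 -80.1 189. ]
bin_bar 0.7 [300. 179.] [556.    3.1 189. ]
ply_offcut 0.71 [252. 206.] [536.  207.9   0. ]
ply_offcut 0.83 [234. 215.] [535.8 194.1   0. ]
sanding_block 0.63 [294. 205.] [421.6 -68.2   0. ]
sanding_block 0.93 [312. 276.] [419.1 -65.2   0. ]
tape_measure 0.43 [465. 173.] [686.8  15.6   0. ]
tape_measure 0.91 [408. 253.] [ 621.7 -252.7    0. ]
tape_measure 0.9 [396. 224.] [ 635. -242.    0.]
```

View pics/c4.png

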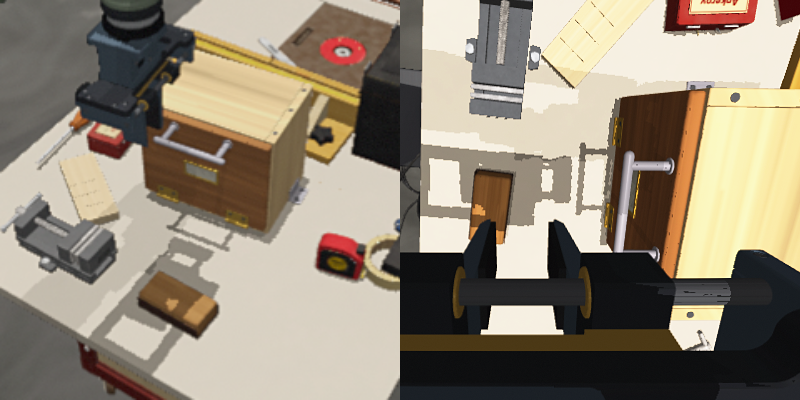

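The bin front is flush with the carcass, the maple is gone from the bench, and the bystanders are where they were.

```bash
python3 -c "
from workcell import env
print(env.job_done())"
```

```text
the job is handed in; nothing more can be done
None
```

The maple offcut is inside the bin and the bin is fully shut; the catch held a steady tug of about 7 N with 2.6 mm of play, nothing else on the bench was moved, and the job is handed in at about 26 s.

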